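# Snap the hose nipple into the gauge with the bench squeezer

## Robot

A 6-joint arm with a two-finger parallel gripper is mounted at the origin on the work surface. World frame = base frame: x ahead of the robot, y to its left, z up, the work surface at z = 0. Lengths are in m, angles in degrees, forces in N, time in s.
With the tool pointing down it reaches from about 0.4 to 0.825 m from the base axis. Payload 7 kg.
Tool frame: the origin (TCP) lies on the centre line of the jaws, within the pads' length; the fingertips stand 19 mm ahead of it and the grasp point (between the pads) is the TCP (r.tip_extent is the distance from the TCP to the fingertips, in m); z points along the fingers, y is the line along which they close (so a half turn about z gives the same grasp; the last joint's range is limited). The gripper opens to 88 mm and grips with 3 to 60 N. Pads are 19 mm wide; open, the fingers measure 130 mm over their backs; the gripper's body (78 mm by 193 mm) begins 47 mm behind the grasp point.
Start: joints at [88.069, 20.546, 0.682, 0, -70.136, -16.507], TCP at [0.213, 0.64, 0.246] pointing down, gripper open.
Joint ranges: [-176.03, 176.03], [-82.01, 121.73], [-58.28, 71.71], [-173.87, 95.51], [-174.79, -0.11], [-173.66, 173.66]. Speed limits (degrees/s): [136.94, 136.94, 172.46, 180, 180, 180].

## Interface

Orientations are given as [roll, pitch, yaw] about the fixed x, y, z axes, in that order (R = Rz(yaw) Ry(pitch) Rx(roll)).
In Python, from plant import r gives the robot as it stands. The module is installed in compiled form; this text tells all that it offers.
- The arm moves only by the tool jog_arm, never from a script. Its argument "deltas" is a list that holds one entry, the list of rows, each a list of 5 numbers: the opening, from -1 (shut) to 1 (fully open), then the shift along the world's x, y, z in cm, then the turn about the world's z in rad. In form: [[[claw, dx, dy, dz, turn], ...]]. A call has 1 to 8 rows; each row shifts and turns the commanded pose from where the row before left it; what a row does not reach is not made up. A row lasts 1/8 s, in which the tool goes at most 62.5 mm and 10.7 degrees, less where a joint would pass 70% of its speed; a pose out of reach is approached as far as the arm can. A call with a gripper value outside its range is refused whole. The fingers move at their own pace and stop on an object; "force" is the grip in N (left out, the last holds). Time passes only in rows, so rows that do not move let the fingers close. It gives the time, the measured TCP pose, the force, the opening and the grip force at its end, in the units of the state.
- r.get_state(): the state, without advancing time (a new reading comes with each control period).
- r.capture(name): name is "scene" or "top"; returns the picture (420x560x3 uint8, blue, green, red); there is no depth.
- r.camera_info(name): a dict with "fx", "fy", "cx", "cy" (pixels), "k1" (the pictures are not rectified: a ray, as slopes to the right and down, at radius r is drawn at 1 + k1 r^2 times it, then the intrinsics apply), "view" (4x4, takes a point from world to camera coordinates). Camera axes: x right, y up, looking along -z (the intrinsics and any distortion apply to the point x, -y, -z); pixel columns grow to the right and rows downward; lengths in m; the calibration is good to about 2 mm. A picture is of the moment at which its call begins. camera_info takes no time and is no camera call.
- r.close_job(): hands the job in; it is judged then, once.
The state is a dict: "time_s": time; "joints": joint angles; "qd": joint speeds; "joint_torque": joint torques, N m; "tcp_pos": TCP position; "eef_rot": TCP orientation; "contact_force": force on the tool from outside, world axes, zero at the start; "moment": the same for the moment, N m; "gripper_width": finger opening in m; "gripper_force": force on a finger pad.
Only numpy, scipy, OpenCV 4.12 (cv2) and the standard library are available. Lean on these libraries where they do the work, as an engineer would, in place of code of your own. Each camera call takes 0.05 s, during which the arm holds its last target. There are 200 camera calls.

## Task

Lay the slim brass hose nipple with the grooved nose in the bench squeezer's trough, nose towards the gauge, and let go of it. Then close the squeezer's loose handle onto the fixed one, gently and by feel: the resistance climbs, then gives as the nipple clicks fully home against the gauge; stop there without leaning on it, for more than about 15 newtons on the handle harms the gauge. Let the handle spring open again, with the nipple left in the gauge and the other things on the desk where they were.

Things in the scene. Friction and masses are not known exactly. Their poses are not given: they have to be found in the camera images.
- press: Bench squeezer fixed to the desk; place and yaw vary. Origin on the desk (z=0) below the socket mouth; x runs from pivot to handle ends, y out of the mouth towards the loose handle. Pivot post at x=-90, y=38 mm, 72 mm tall. Fixed handle along x at y=-10 mm, z 40-60 mm, out to x=115 mm. It clamps a brass gauge 64 mm across, dial up, centre y=-51 mm, top z=66 mm.
- mouth (a point): Centre of the square 15 mm socket mouth in the gauge's brass stem (34 mm wide, z 33-67 mm), 50 mm above the desk; axes as the press. Spring balls inside form a catch: it starts to resist with the shoulder about 11 mm from the mouth, is hardest at 6-8 mm, gives at 5-4 mm; then the shoulder comes solidly against the mouth: home.
- trough (a point): On the socket axis (z = 50 mm), 32 mm out of the mouth in y: where the middle of the nipple's body goes. Below lies the steel V trough, 45 degree walls, y=3 to 52 mm, 19 mm wide, top 7 mm under the axis; the eight-sided body centres itself in it with its underside at z = 40 mm. Beside it nothing stands above z=10 mm within 75 mm either way in x.
- lever: Loose handle. Origin on the desk under its vertical pivot, x along the handle. Bar 30 mm to +y of this x axis, 10 mm thick; black sleeve at x=140-205 mm, 14 mm thick, z 40-60 mm. Stands open with its x 0.40 rad anticlockwise of the press x; closes clockwise (seen from above) by up to 0.70 rad. A spring (about 1 N at the sleeve open, 2.5 N closed) reopens it when let go.
- screw (a point): On the loose handle at its x=90, y=20 mm, z=50 mm, where a round-ended screw leaves the bar towards -y to press on the nipple's tail; its tip is at the handle's y=0 +-12 mm. How far it is screwed out differs each time and is not measured: home comes after 0.33 to 0.63 rad of closing and must be felt. At the sleeve the catch takes some 4 to 11 N, then falls off.
- lever_grip (a point): Middle of the outer face of the rubber sleeve on the loose handle, z = 50 mm, at x=180, y=37 mm of the handle (184 mm from the pivot). Push here with closed fingers towards the press's -y, following the arc about the pivot; free space outside and above.
- nipple: Loose brass hose nipple, about 120 g: eight-sided body 20 mm across flats, 32 mm long, lying flat, with a grooved nose 15 mm long, 13 mm thick along its -y. Origin mid-length on the body's underside, axis 10 mm above it; shoulder at y=-16, nose tip y=-31, flat tail y=+16 mm. Grip across x, 20 mm wide. The nose points roughly to world -y at the start.
- shoulder (a point): On the nipple's axis in the plane of its shoulder, where the nose begins. Axes as the nipple.
- blank: Bystander: thicker and shorter eight-sided brass plug, 28 mm across, plain thick nose. Leave it alone.
- old_gauge: Bystander: dented brass gauge 64 mm across, 29 mm tall, lying dial up.
- bezel_big: Bystander: black ring 72 mm across, 11 mm tall.
- bezel_small: Bystander: black ring 58 mm across, 10 mm tall.
- saucer: Bystander: blue saucer 116 mm across, 16 mm tall.
- driver: Bystander: screwdriver 160 mm long.
Things that resemble listed ones, but are neither listed nor needed, are in the scene too. What is shaped like the nipple but black or pink is not meant.

How it is judged:
By the outcome, as a careful person would: the job done as asked, in the order asked, and still so for the second after the job is handed in, with the robot touching nothing.
It also fails if it takes over 70 s, if anything falls off the work surface, if the arm or the gripper's body presses on something with over 40 N, if the wrist force passes 120 N, or if a joint passes its speed limit or range.

## Working session

There is one attempt and no reset: what is moved stays moved. The work goes in short steps, Python scripts to look and compute and a tool call to move; the robot and the scene stay as the last step left them, time stands still between calls to the robot, and variables do not carry over. Pictures are saved under pics/ and viewed, at most 10 in all, crops included, and the job is handed in when it is done.

Besides the shell and the picture viewer there is one more tool, called by a JSON object that holds its "fn" and its "kwargs". jog_arm: Moves the arm, as the interface text tells. Its arguments: {"type":"object","properties":{"deltas":{"type":"array"},"force":{"type":"number"}},"required":["deltas"]}

```bash
mkdir -p pics; cat > h.py <<'E'
import numpy as np, cv2
from plant import r
def ray(name,u,v):
    c=r.camera_info(name); xd=(u-c["cx"])/c["fx"]; yd=(v-c["cy"])/c["fy"]
    x,y=xd,yd
    for _ in range(30):
        s=1+c["k1"]*(x*x+y*y); x,y=xd/s,yd/s
    V=np.array(c["view"]); R=V[:3,:3]; o=-R.T@V[:3,3]
    return o, R.T@np.array([x,-y,-1.])
def atz(name,u,v,z):
    o,d=ray(name,u,v); return o+d*(z-o[2])/d[2]
def tri(obs):  # obs (name,u,v)
    A=np.zeros((3,3));b=np.zeros(3);L=[]
    for n in obs:
        o,d=ray(*n) if len(n)==3 else n; d=d/np.linalg.norm(d); P=np.eye(3)-np.outer(d,d); A+=P;b+=P@o;L.append((o,P))
    X=np.linalg.solve(A,b); return X,[np.linalg.norm(P@(X-o)) for o,P in L]
def proj(name,X):
    c=r.camera_info(name);p=np.array(c["view"])@np.append(X,1); x,y=p[0]/-p[2],-p[1]/-p[2]
    s=1+c["k1"]*(x*x+y*y); return np.array([c["fx"]*x*s+c["cx"],c["fy"]*y*s+c["cy"]])
E
python3 - <<'E'
from h import *
for n in("scene","top"):
    im=r.capture(n); cv2.imwrite(f"pics/{n}0.png",im); c=r.camera_info(n); print(n,c["fx"],c["cx"],c["cy"],c["k1"],ray(n,280,210))
print(r.get_state())
E
```

```text
scene 434.1455777748591 275.68928116356443 210.59929980758875 0.022698486449547497 (array([1.54148316, 0.09989667, 0.65965311]), array([-0.84505529, -0.09008595, -0.52713051]))
top 464.8679935266128 272.943171042437 210.4570390701119 -0.10674348157504557 (array([ 0.51625546, -0.02487349,  1.10389486]), array([ 0.04747319, -0.02422027, -0.9986947 ]))
{'time_s': 0.1, 'joints': array([ 8.80710283e+01,  2.05865285e+01,  6.40683711e-01, -1.79989480e-02,
       -7.01358671e+01, -1.65078070e+01]), 'qd': array([ 0.04583051, -0.17617634,  0.1899131 ,  0.03741715,  0.00135957,
        0.10183131]), 'joint_torque': array([-1.25208488e-03, -5.84157479e+01,  2.93755299e+01,  7.01562569e+00,
        1.01411686e-02, -5.35088816e-05]), 'tcp_pos': array([0.21335673, 0.63997506, 0.24473721]), 'eef_rot': array([ 1.79916848e+02, -6.99645320e-03, -1.84429016e+01]), 'contact_force': array([-0.09456986, -0.22240095, -0.51882253]), 'moment': array([ 0.00883125, -0.0248775 , -0.00142305]), 'gripper_force': 0.0, 'gripper_width': 0.08747873626246497}
```

View pics/scene0.png

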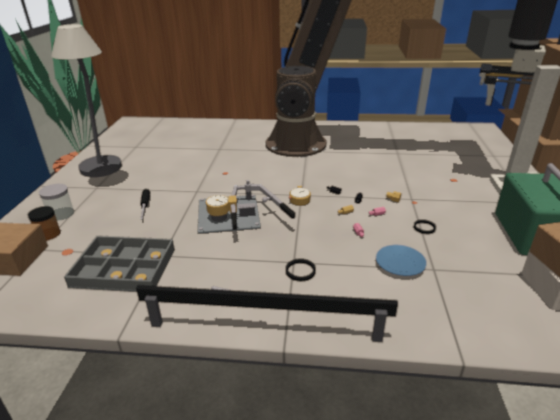

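View pics/top0.png

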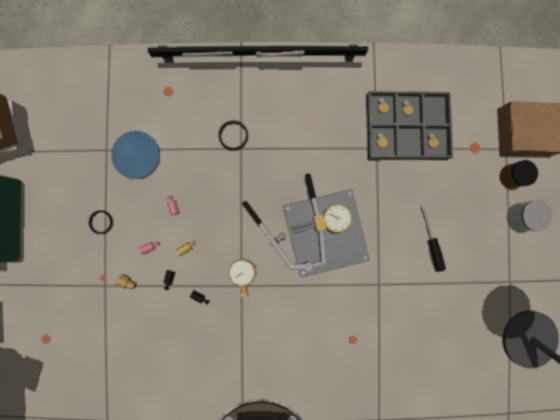

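The scene shows the press at about (235,210) in scene and (320,235) in top. There are two brass candidates in top: (185,248), which is slim with its thin nose to the right (world -y), and (126,282), which is thicker (the blank). The other lookalikes are black or pink, and the tray holds some round brass items. The slim one at (185,248) fits, and I'll confirm it with an enlarged crop.

```bash
python3 - <<'E'
from h import *
t=cv2.imread("pics/top0.png"); s=cv2.imread("pics/scene0.png")
def cr(im,u,v,w,h,k): return cv2.resize(im[v:v+h,u:u+w],None,fx=k,fy=k,interpolation=cv2.INTER_CUBIC)
a=np.hstack([cr(t,105,225,100,75,4),cr(s,325,180,100,75,4)])
b=np.hstack([cr(t,235,170,133,100,3)[:300,:399],cr(s,190,165,133,100,3)[:300,:399]])
cv2.imwrite("pics/crop1.png",np.vstack([a[:, :798],b]))
E
```

```text
(no output)
```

View pics/crop1.png

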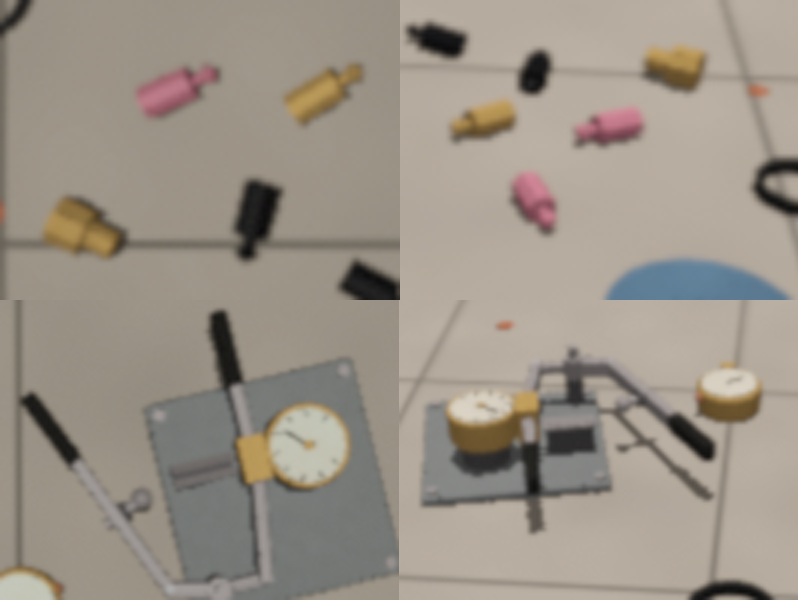

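The crop confirms it: the slim brass piece with the thin grooved nose is at top (186,248) and scene (345,210). The thick one at top (126,282) is the blank. For the press in top, the dial is near (338,218), the stem near (320,223), the post near (308,266) and the fixed handle end near (307,174).

```bash
cat > fit.py <<'E'
from h import *
from scipy.optimize import minimize, least_squares
ims={n:cv2.imread(f"pics/{n}0.png") for n in("top","scene")}
Rz=lambda a:np.array([[np.cos(a),-np.sin(a),0],[np.sin(a),np.cos(a),0],[0,0,1]])
# nipple silhouette fit
a=np.arange(8)*np.pi/4+np.pi/8; ro=10/np.cos(np.pi/8)
body=np.array([[ro*np.cos(t),y,10+ro*np.sin(t)] for y in(-16,16) for t in a])/1e3
nose=np.array([[6.5*np.cos(t),y,10+6.5*np.sin(t)] for y in(-31,-16) for t in np.arange(16)*np.pi/8])/1e3
box={"top":(165,230,45,35),"scene":(328,196,36,28)}; K=8; M={}
for n,(u,v,w,h) in box.items():
    c=ims[n][v:v+h,u:u+w]; big=cv2.resize(c,None,fx=K,fy=K,interpolation=cv2.INTER_CUBIC)
    hsv=cv2.cvtColor(big,cv2.COLOR_BGR2HSV); m=((hsv[...,1]>90)&(hsv[...,0]>10)&(hsv[...,0]<32)).astype(np.uint8)
    k,l,st,_=cv2.connectedComponentsWithStats(m); i=1+np.argmax(st[1:,4]); M[n]=(l==i).astype(np.uint8); print(n,st[i])
def sil(n,p):
    u,v,w,h=box[n]; z=np.zeros((h*K,w*K),np.uint8)
    for part in(body,nose):
        X=part@Rz(p[2]).T+[p[0],p[1],p[3]]
        q=np.array([(proj(n,x)-[u,v]+.5)*K-.5 for x in X]); cv2.fillConvexPoly(z,cv2.convexHull(np.round(q).astype(np.int32)),1)
    return z
def iou(n,p): s=sil(n,p);return (s&M[n]).sum()/(s|M[n]).sum()
p0=atz("top",186,248,.01)
best=None
for y0 in(.2,.5,-.5,-.2):
  for z in(0,):
    R=minimize(lambda p:-sum(iou(n,[p[0],p[1],p[2],p[3]]) for n in M),[p0[0],p0[1],y0,0],method="Nelder-Mead",options=dict(initial_simplex=[[p0[0]+dx,p0[1]+dy,y0+da,dz] for dx,dy,da,dz in((0,0,0,0),(.006,0,0,0),(0,.006,0,0),(0,0,.2,0),(0,0,0,.006))],xatol=1e-4))
    if best is None or R.fun<best.fun: best=R
print("nipple",best.x,np.degrees(best.x[2]),[(n,iou(n,best.x)) for n in M])
# dial
D={}
for n,(u,v) in dict(top=(338,218),scene=(219,200)).items():
    x0,y0=u-20,v-20; c=cv2.resize(ims[n][y0:y0+40,x0:x0+40],None,fx=K,fy=K,interpolation=cv2.INTER_CUBIC)
    hsv=cv2.cvtColor(c,cv2.COLOR_BGR2HSV); m=((hsv[...,2]>185)&(hsv[...,1]<70)).astype(np.uint8)
    k,l,st,_=cv2.connectedComponentsWithStats(m); i=1+np.argmax(st[1:,4])
    cn=max(cv2.findContours((l==i).astype(np.uint8),0,1)[0],key=cv2.contourArea); e=cv2.fitEllipse(cv2.convexHull(cn))
    D[n]=(np.array(e[0])+.5)/K-.5+[x0,y0]; print(n,D[n],np.array(e[1])/K)
print("dial",tri([(n,*D[n]) for n in D]))
obs=[("top",*D["top"],(0,-51,65),3),("scene",*D["scene"],(0,-51,65),3),
("top",308.3,265.7,(-90,38,72),1.5),("scene",248,182,(-90,38,72),1),("top",307.3,174.3,(115,-10,58),1)]
def res(p):
    return np.concatenate([w*(proj(n,Rz(p[2])@np.array(X)/1e3+[p[0],p[1],0])-[u,v]) for n,u,v,X,w in obs])
R=least_squares(res,[.45,-.1,.1],loss="soft_l1"); print("press",R.x,np.degrees(R.x[2]),res(R.x).reshape(-1,2).round(1).tolist())
# overlay
t=ims["top"].copy();k=4;o=[]
for n,(u,v) in dict(top=(240,165),scene=(190,160)).items():
    b=cv2.resize(ims[n][v:v+112,u:u+100],None,fx=k,fy=k,interpolation=cv2.INTER_CUBIC)
    def W(X):return Rz(R.x[2])@np.array(X)/1e3+[R.x[0],R.x[1],0]
    def L(P,c):cv2.polylines(b,[np.array([((proj(n,W(X))-[u,v]+.5)*k-.5).round() for X in P],np.int32)],False,c,1)
    L([(-9.5,3,43),(-9.5,52,43),(9.5,52,43),(9.5,3,43),(-9.5,3,43)],(0,0,255)); L([(-17,0,67),(17,0,67)],(0,255,0)); L([(-17,0,33),(-17,0,67)],(0,255,0));L([(-90,-10,60),(115,-10,60)],(255,0,0))
    L([(0+32*np.cos(x),-51+32*np.sin(x),66) for x in np.arange(0,6.4,.2)],(255,0,255)); L([(-95,38,72),(-85,38,72)],(0,255,255)); L([(-90,33,72),(-90,43,72)],(0,255,255))
    ca,sa=np.cos(.4),np.sin(.4); H=lambda x,y,z:(-90+ca*x-sa*y,38+sa*x+ca*y,z)
    L([H(0,35,60),H(205,35,60)],(255,255,0)); L([H(140,37,60),H(205,37,60),H(205,23,60)],(255,255,0)); L([H(90,20,50),H(90,0,50)],(0,128,255))
    o.append(b)
cv2.imwrite("pics/ov.png",np.hstack(o))
for q in((0,0,50),(0,32,50),(0,34,50),H(180,37,50)): print(q,W(q))
E
python3 fit.py
```

```text
top [  91   91  152  114 8500]
scene [  81   74  124   70 5767]Traceback (most recent call last):
  File "fit.py", line 25, in <module>
    R=minimize(lambda p:-sum(iou(n,[p[0],p[1],p[2],p[3]]) for n in M),[p0[0],p0[1],y0,0],method="Nelder-Mead",options=dict(initial_simplex=[[p0[0]+dx,p0[1]+dy,y0+da,dz] for dx,dy,da,dz in((0,0,0,0),(.006,0,0,0),(0,.006,0,0),(0,0,.2,0),(0,0,0,.006))],xatol=1e-4))
    res = _minimize_neldermead(fun, x0, args, callback, bounds=bounds,
                               **options)
    fxcc = func(xcc)
    fx = function(np.copy(x), *(wrapper_args + args))
  File "fit.py", line 25, in <lambda>
    R=minimize(lambda p:-sum(iou(n,[p[0],p[1],p[2],p[3]]) for n in M),[p0[0],p0[1],y0,0],method="Nelder-Mead",options=dict(initial_simplex=[[p0[0]+dx,p0[1]+dy,y0+da,dz] for dx,dy,da,dz in((0,0,0,0),(.006,0,0,0),(0,.006,0,0),(0,0,.2,0),(0,0,0,.006))],xatol=1e-4))
                         ~~~^^^^^^^^^^^^^^^^^^^^^^^^^^^^^^^^^^^^^^^^^
  File "fit.py", line 25, in <genexpr>
    R=minimize(lambda p:-sum(iou(n,[p[0],p[1],p[2],p[3]]) for n in M),[p0[0],p0[1],y0,0],method="Nelder-Mead",options=dict(initial_simplex=[[p0[0]+dx,p0[1]+dy,y0+da,dz] for dx,dy,da,dz in((0,0,0,0),(.006,0,0,0),(0,.006,0,0),(0,0,.2,0),(0,0,0,.006))],xatol=1e-4))
                             ~~~^^^^^^^^^^^^^^^^^^^^^^^^^
  File "fit.py", line 20, in iou
    def iou(n,p): s=sil(n,p);return (s&M[n]).sum()/(s|M[n]).sum()
                    ~~~^^^^^
  File "fit.py", line 18, in sil
    q=np.array([(proj(n,x)-[u,v]+.5)*K-.5 for x in X]); cv2.fillConvexPoly(z,cv2.convexHull(np.round(q).astype(np.int32)),1)
                 ~~~~^^^^^
  File "h.py", line 18, in proj
    c=r.camera_info(name);p=np.array(c["view"])@np.append(X,1); x,y=p[0]/-p[2],-p[1]/-p[2]
ValueError: time passes only in moves, steps and waits
```

Cache camera_info, since there seems to be a limit on calls.

```bash
sed -i 's/r\.camera_info(name)/CI[name]/; 2a CI={n:r.camera_info(n) for n in("top","scene")}' h.py; python3 fit.py
```

```text
top [  91   91  152  114 8500]
scene [  81   74  124   70 5767]
nipple [ 0.47759166  0.17750147  0.62463225 -0.00336783] 35.78879189748325 [('top', np.float64(0.8135430654133896)), ('scene', np.float64(0.806347874720358))]
top [337.29680824 217.70145798] [24.40923309 25.12589264]
scene [216.84670639 199.4626236 ] [11.6879549  21.92913246]
dial (array([ 0.54755535, -0.17823417,  0.06557826]), [np.float64(0.0002064198578722408), np.float64(0.00020641985787219546)])
press [ 0.53632283 -0.12858511  0.22136798] 12.683450745133888 [[-0.2, 0.1], [-0.3, 0.5], [-0.4, 0.8], [-0.7, -2.3], [0.2, -1.8]]
(0, 0, 50) [ 0.53632283 -0.12858511  0.05      ]
(0, 32, 50) [ 0.52929677 -0.09736597  0.05      ]
(0, 34, 50) [ 0.52885764 -0.09541478  0.05      ]
(np.float64(61.38250025509924), np.float64(142.17455839366383), 50) [0.564991   0.02359752 0.05      ]
```

View pics/ov.png

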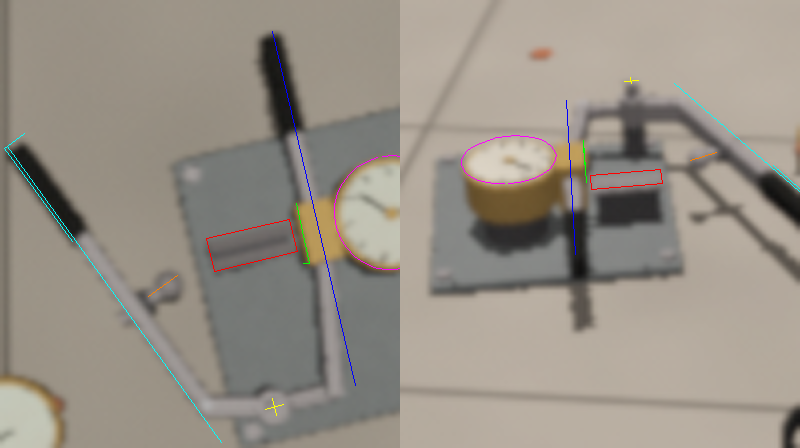

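The dial (magenta), stem edge (green) and lever (cyan) overlays agree, but the fixed-handle line is a bit off in yaw. I'll check the trough and nipple enlarged.

```bash
cat >> fit.py <<'E'
def big(n,u,v,w,h,k,lines):
    b=cv2.resize(ims[n][v:v+h,u:u+w],None,fx=k,fy=k,interpolation=cv2.INTER_CUBIC); b=cv2.convertScaleAbs(b,alpha=1.4)
    for P,c in lines: cv2.polylines(b,[np.array([((proj(n,X)-[u,v]+.5)*k-.5).round() for X in P],np.int32)],False,c,1)
    return b
tr=[([W(X) for X in [(-9.5,3,43),(-9.5,52,43),(9.5,52,43),(9.5,3,43),(-9.5,3,43)]],(0,0,255)),([W((-17,0,67)),W((17,0,67))],(0,255,0)),([W((-17,0,33)),W((-17,0,67))],(0,255,0)),([W((17,0,33)),W((17,0,67))],(0,255,0))]
p=best.x; N=lambda P:[Rz(p[2])@(np.array(X)/1e3)+[p[0],p[1],p[3]] for X in P]
nl=[(N([(-10,-16,10),(-10,16,10),(10,16,10),(10,-16,10),(-10,-16,10)]),(0,0,255)),(N([(-6.5,-16,10),(-6.5,-31,10),(6.5,-31,10),(6.5,-16,10)]),(255,0,0))]
a=np.hstack([big("top",285,205,40,30,10,tr),big("scene",228,190,40,30,10,tr)])
c=np.hstack([big("top",166,233,40,30,10,nl),big("scene",325,195,40,30,10,nl)])
cv2.imwrite("pics/ov2.png",np.vstack([a,c]))
E
python3 fit.py >/dev/null
```

```text
(no output)
```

View pics/ov2.png

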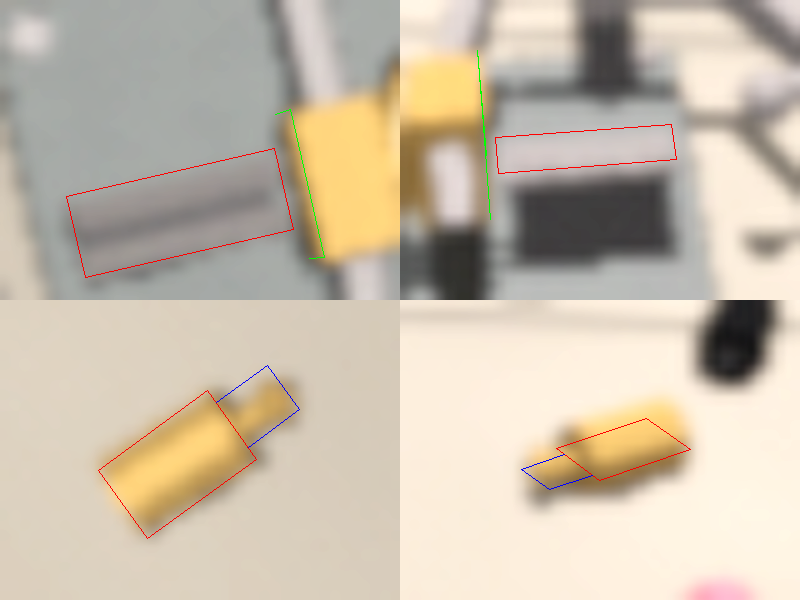

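Red and green fit the trough and stem in both views, so the press is at (0.536,-0.129) with yaw 12.7°. The nipple body is centred at about (0.4775,0.177), resting on the desk, with yaw about 34-35°. Now I'll approach with the jaws half open.

{"fn": "jog_arm", "kwargs": {"deltas": [[[0, 2.6, -4.6, 0, -0.08], [0, 2.6, -4.6, 0, -0.08], [0, 2.6, -4.6, 0, -0.08], [0, 2.6, -4.6, 0, -0.08], [0, 2.6, -4.6, 0, -0.08], [0, 2.6, -4.6, 0, -0.08], [0, 2.6, -4.6, 0, -0.08], [0, 2.6, -4.6, 0, -0.08]]], "force": 20}}

```text
time_s: 1.1
tcp_pos: [0.4219, 0.2707, 0.2455]
eef_rot: [180.0, 0.0, -55.2]
contact_force: [0.5, 0.5, -0.2]
gripper_width: 0.0439
gripper_force: 0.0
```

{"fn": "jog_arm", "kwargs": {"deltas": [[[0, 2.8, -4.7, -1, 0], [0, 2.8, -4.7, -2, 0], [0, 0, 0, -5, 0], [0, 0, 0, -5, 0], [0, 0, 0, -4, 0], [0, 0, 0, -2.4, 0], [0, 0, 0, -1, 0], [0, 0, 0, 0, 0]]]}}

```text
time_s: 2.1
tcp_pos: [0.4774, 0.1782, 0.0413]
eef_rot: [179.9, -0.0, -55.1]
contact_force: [1.3, 0.9, 0.0]
gripper_width: 0.0438
gripper_force: 0.0
```

{"fn": "jog_arm", "kwargs": {"deltas": [[[0, 0, -0.1, -1, 0], [0, 0, 0, -0.9, 0], [0, 0, 0, 0, 0], [-1, 0, 0, 0, 0], [-1, 0, 0, 0, 0], [-1, 0, 0, 0, 0], [-1, 0, 0, 0, 0], [-1, 0, 0, 0, 0]]], "force": 20}}

```text
time_s: 3.1
tcp_pos: [0.4778, 0.1776, 0.0228]
eef_rot: [-180.0, 0.0, -55.1]
contact_force: [-1.4, 1.5, 3.1]
gripper_width: 0.0197
gripper_force: 19.9
```

{"fn": "jog_arm", "kwargs": {"deltas": [[[-1, 0, 0, 3, 0], [-1, 0, 0, 5, 0], [-1, 0.8, -4.5, 3, -0.065], [-1, 0.8, -4.6, 0, -0.065], [-1, 0.9, -4.6, 0, -0.065], [-1, 0.8, -4.6, 0, -0.065], [-1, 0.9, -4.5, 0, -0.065], [-1, 0.9, -4.5, 0, -0.065]]]}}

```text
time_s: 4.1
tcp_pos: [0.5281, -0.0972, 0.1323]
eef_rot: [180.0, 0.0, -77.6]
contact_force: [0.8, 0.8, -1.6]
gripper_width: 0.0199
gripper_force: 19.9
```

```bash
cat > look.py <<'E'
from h import *
import sys
st=r.get_state(); t=st["tcp_pos"]; print(t,st["eef_rot"],st["contact_force"],st["gripper_width"])
o=[]
for n in("top","scene"):
    im=r.capture(n); u,v=(proj(n,t)-[33,25]).astype(int) if len(sys.argv)<3 else map(int,sys.argv[2+2*(n=="scene"):4+2*(n=="scene")])
    u=max(0,min(u,494));v=max(0,min(v,370)); print(n,u,v,proj(n,t))
    o.append(cv2.resize(im[v:v+50,u:u+66],None,fx=6,fy=6,interpolation=cv2.INTER_CUBIC))
cv2.imwrite(f"pics/{sys.argv[1]}.png",np.hstack(o))
E
python3 look.py held
```

```text
[ 0.52811161 -0.09720637  0.13227837] [ 1.79958975e+02  1.49854046e-02 -7.75840343e+01] [ 0.77738421  0.75792258 -1.64838232] 0.019928891359862245
top 270 201 [303.42124309 226.26166319]
scene 213 150 [246.01693583 175.18346899]
```

View pics/held.png

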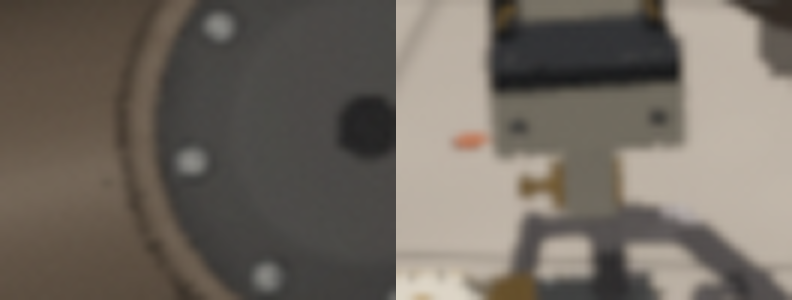

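```bash
python3 - <<'E'
from h import *
t=np.array([.52811,-.09721,.1323-.012]); a=np.radians(12.5); y=np.array([-np.sin(a),np.cos(a),0]); x=np.array([np.cos(a),np.sin(a),0])
for nm,s in(("tip",-31),("tail",16),("sh",-16),("pad-",-9.5),("pad+",9.5)):
    q=proj("scene",t+y*s/1e3+x*(.01 if nm!="tip" else 0.0)); print(nm,(q-[213,150]+.5)*6+[396,0])
print("1mm",(proj("scene",t+y*.001)-proj("scene",t))*6)
E
```

```text
tip [528.80542244 183.0177351 ]
tail [636.02983522 186.03323091]
sh [563.6179584  191.13857814]
pad- [578.3558282  190.10003845]
pad+ [621.35021467 187.06874869]
1mm [ 2.24631788 -0.15757793]
```

{"fn": "jog_arm", "kwargs": {"deltas": [[[-1, 0, 0.6, 0, 0], [-1, 0, 0, -2, 0], [-1, 0, 0, -2, 0], [-1, 0, 0, -1.5, 0], [-1, 0, 0, -0.7, 0], [-1, 0, 0, 0, 0]]]}}

```text
time_s: 4.95
tcp_pos: [0.5284, -0.0893, 0.0703]
eef_rot: [180.0, -0.0, -77.4]
contact_force: [-0.1, -0.3, -0.5]
gripper_width: 0.0196
gripper_force: 19.9
```

```bash
python3 look.py held2; python3 - <<'E'
from h import *
W=lambda x,y,z:np.array([.53632+np.cos(.2214)*x/1e3-np.sin(.2214)*y/1e3,-.12859+np.sin(.2214)*x/1e3+np.cos(.2214)*y/1e3,z/1e3])
for p in((17,0,60),(9.5,3,43),(9.5,52,43)): print(p,proj("scene",W(*p)))
E
```

```text
[ 0.52837223 -0.08930387  0.07030879] [ 1.79955931e+02 -6.26028473e-04 -7.74119554e+01] [-0.10747025 -0.34539364 -0.51217615] 0.01960757978971945
top 264 201 [297.80468609 226.52088344]
scene 217 170 [250.14393222 195.5836356 ]
(17, 0, 60) [235.92052787 202.95329724]
(9.5, 3, 43) [237.33916849 206.80901564]
(9.5, 52, 43) [255.19633935 205.42914508]
```

View pics/held2.png

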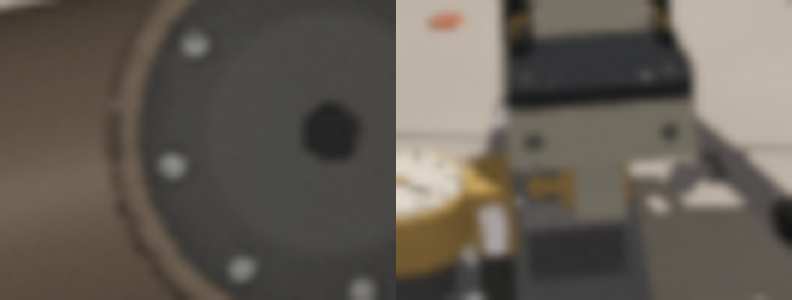

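```bash
python3 - <<'E'
from h import *
W=lambda x,y,z:np.array([.53632+np.cos(.2214)*x/1e3-np.sin(.2214)*y/1e3,-.12859+np.sin(.2214)*x/1e3+np.cos(.2214)*y/1e3,z/1e3])
f=lambda *p:(proj("scene",W(*p))[0]-216.5)*6+396
for y in range(4,13,2): print(y,f(0,y,58))
for y in range(46,58,2): print(y,f(10,y,58))
print([f(31,y,60) for y in(30.5,49.5)],[f(10,y,60) for y in(30.5,49.5)])
E
```

```text
4 520.1728253702145
6 524.5615176434665
8 528.948828356719
10 533.3347598611215
12 537.7193145044064
46 613.6037053805633
48 617.9947133495739
50 622.384369824638
52 626.772677134698
54 631.1596376052823
56 635.5452535585106
[np.float64(582.1082574140562), np.float64(624.5372616939842)] [np.float64(579.2846709526767), np.float64(621.082143791743)]
```

Nose tip at px 528 (y≈7.6 mm) and tail at px 630 (y≈53.5), so the body middle is about 38 mm out. Shift 4 mm inward and lower.

{"fn": "jog_arm", "kwargs": {"deltas": [[[-1, 0, -0.4, 0, 0], [-1, 0, 0, -0.3, 0], [-1, 0, 0, -0.2, 0], [-1, 0, 0, -0.1, 0], [-1, 0, 0, -0.1, 0], [-1, 0, 0, 0, 0]]]}}

```text
time_s: 5.8
tcp_pos: [0.5284, -0.0937, 0.0635]
eef_rot: [180.0, -0.0, -77.5]
contact_force: [-1.2, -0.1, -0.9]
gripper_width: 0.0197
gripper_force: 19.9
```

{"fn": "jog_arm", "kwargs": {"deltas": [[[-1, 0, 0, -0.1, 0], [-1, 0, 0, 0, 0]]]}}

```text
time_s: 6.05
tcp_pos: [0.5282, -0.0938, 0.0631]
eef_rot: [180.0, -0.0, -77.4]
contact_force: [-3.3, 0.7, 7.4]
gripper_width: 0.0197
gripper_force: 19.9
```

Seated. Release and rise.

{"fn": "jog_arm", "kwargs": {"deltas": [[[-0.4, 0, 0, 0, 0], [-0.4, 0, 0, 0, 0], [-0.2, 0, 0, 0, 0], [-0.2, 0, 0, 2, 0], [-0.2, 0, 0, 4, 0], [-0.2, 0, 0, 4, 0], [-1, -2, 5, 0, 0], [-1, -2, 5, 0, 0]]]}}

```text
time_s: 7.05
tcp_pos: [0.4883, 0.0071, 0.163]
eef_rot: [-179.9, 0.0, -77.6]
contact_force: [1.2, 1.5, -0.1]
gripper_width: 0.0204
gripper_force: 0.0
```

```bash
python3 look.py placed 278 196 217 170
```

```text
[0.48833462 0.00711154 0.16304201] [-1.79915770e+02  2.21553450e-02 -7.75748861e+01] [ 1.21929377  1.49081003 -0.07859189] 0.020404149073739206
top 278 196 [253.11431585 246.07895558]
scene 217 170 [286.36799781 159.26380717]
```

View pics/placed.png

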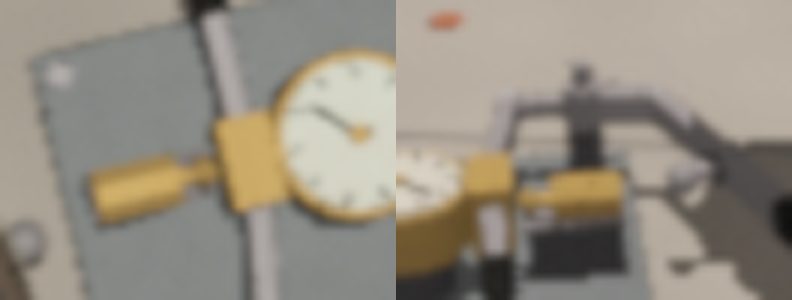

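The top view shows the nipple lying in the trough with its nose just short of the stem, and both views agree. Next I'll plan the arc for the lever.

```bash
python3 - <<'E'
import numpy as np
c,s=np.cos(.2214),np.sin(.2214); P=np.array([.53632-.09*c-.038*s,-.12859-.09*s+.038*c])*100
def T(th,off):
    a=.6214-th; return P+np.array([18*np.cos(a)-(3.7+.95+off)*np.sin(a),18*np.sin(a)+(3.7+.95+off)*np.cos(a)])
print("pivot",P,"pre",T(0,1.5))
q=T(0,0)
for th in np.arange(0,.66,.025):
    t=T(th,0); print(round(th,3),t.round(2),(t-q).round(3),"dir",round(.6214-th-np.pi/2,2)); q=t
E
```

```text
pivot [ 44.01721773 -11.12811529] pre [55.07200328  4.35136197]
0.0 [55.95  3.13] [0. 0.] dir -0.95
0.025 [56.3   2.83] [ 0.353 -0.303] dir -0.97
0.05 [56.64  2.52] [ 0.345 -0.311] dir -1.0
0.075 [56.98  2.2 ] [ 0.337 -0.32 ] dir -1.02
0.1 [57.31  1.87] [ 0.329 -0.328] dir -1.05
0.125 [57.63  1.53] [ 0.321 -0.336] dir -1.07
0.15 [57.94  1.19] [ 0.312 -0.344] dir -1.1
0.175 [58.25  0.84] [ 0.304 -0.352] dir -1.12
0.2 [58.54  0.48] [ 0.295 -0.359] dir -1.15
0.225 [58.83  0.11] [ 0.286 -0.367] dir -1.17
0.25 [59.1  -0.26] [ 0.276 -0.374] dir -1.2
0.275 [59.37 -0.64] [ 0.267 -0.38 ] dir -1.22
0.3 [59.63 -1.03] [ 0.257 -0.387] dir -1.25
0.325 [59.87 -1.42] [ 0.248 -0.393] dir -1.27
0.35 [60.11 -1.82] [ 0.238 -0.399] dir -1.3
0.375 [60.34 -2.23] [ 0.228 -0.405] dir -1.32
0.4 [60.56 -2.64] [ 0.217 -0.411] dir -1.35
0.425 [60.76 -3.05] [ 0.207 -0.416] dir -1.37
0.45 [60.96 -3.48] [ 0.197 -0.421] dir -1.4
0.475 [61.15 -3.9 ] [ 0.186 -0.426] dir -1.42
0.5 [61.32 -4.33] [ 0.175 -0.43 ] dir -1.45
0.525 [61.49 -4.77] [ 0.164 -0.435] dir -1.47
0.55 [61.64 -5.21] [ 0.154 -0.439] dir -1.5
0.575 [61.78 -5.65] [ 0.143 -0.442] dir -1.52
0.6 [61.91 -6.09] [ 0.131 -0.446] dir -1.55
0.625 [62.03 -6.54] [ 0.12  -0.449] dir -1.57
0.65 [62.14 -6.99] [ 0.109 -0.452] dir -1.6
```

{"fn": "jog_arm", "kwargs": {"deltas": [[[-1, 3, 2.1, 0, 0.14], [-1, 2.9, 2.1, 0, 0.13], [-1, 0, 0, 0, 0.13], [-1, 0, 0, -4, 0], [-1, 0, 0, -4, 0], [-1, 0, 0, -2, 0], [-1, 0, 0, -0.8, 0], [-1, 0, 0, 0, 0]]], "force": 30}}

```text
time_s: 8.15
tcp_pos: [0.5476, 0.0482, 0.0545]
eef_rot: [180.0, -0.0, -54.5]
contact_force: [-0.2, -0.2, -0.3]
gripper_width: 0.0003
gripper_force: 0.0
```

{"fn": "jog_arm", "kwargs": {"deltas": [[[-1, 0.4, -0.57, 0, 0], [-1, 0.4, -0.57, 0, 0], [-1, 0.39, -0.55, 0, 0], [-1, 0, 0, 0, 0], [-1, 0, 0, 0, 0]]]}}

```text
time_s: 8.78
tcp_pos: [0.5594, 0.0314, 0.0546]
eef_rot: [-180.0, 0.0, -54.6]
contact_force: [-0.6, 1.3, 1.2]
gripper_width: 0.0006
gripper_force: 0.5
```

{"fn": "jog_arm", "kwargs": {"deltas": [[[-1, 0.35, -0.3, 0, -0.025], [-1, 0.35, -0.31, 0, -0.025], [-1, 0.34, -0.32, 0, -0.025], [-1, 0.33, -0.33, 0, -0.025], [-1, 0.32, -0.34, 0, -0.025], [-1, 0.31, -0.34, 0, -0.025], [-1, 0.3, -0.35, 0, -0.025], [-1, 0, 0, 0, 0]]]}}

```text
time_s: 9.78
tcp_pos: [0.5825, 0.0083, 0.0545]
eef_rot: [180.0, 0.0, -64.6]
contact_force: [-0.7, 0.9, 0.6]
gripper_width: 0.0003
gripper_force: 0.7
```

{"fn": "jog_arm", "kwargs": {"deltas": [[[-1, 0.15, -0.18, 0, -0.0125], [-1, 0.15, -0.18, 0, -0.0125], [-1, 0.14, -0.18, 0, -0.0125], [-1, 0.14, -0.19, 0, -0.0125], [-1, 0, 0, 0, 0]]]}}

```text
time_s: 10.4
tcp_pos: [0.5882, 0.0011, 0.0545]
eef_rot: [180.0, 0.0, -67.4]
contact_force: [-1.4, 1.1, -0.7]
gripper_width: 0.0007
gripper_force: 0.7
```

{"fn": "jog_arm", "kwargs": {"deltas": [[[-1, 0.14, -0.18, 0, -0.0125], [-1, 0.14, -0.19, 0, -0.0125], [-1, 0.13, -0.19, 0, -0.0125], [-1, 0.13, -0.19, 0, -0.0125], [-1, 0, 0, 0, 0]]]}}

```text
time_s: 11.02
tcp_pos: [0.5936, -0.0065, 0.0545]
eef_rot: [180.0, -0.0, -70.3]
contact_force: [-1.8, 1.3, 0.3]
gripper_width: 0.0004
gripper_force: 1.0
```

{"fn": "jog_arm", "kwargs": {"deltas": [[[-1, 0.13, -0.19, 0, -0.0125], [-1, 0.13, -0.19, 0, -0.0125], [-1, 0.12, -0.2, 0, -0.0125], [-1, 0, 0, 0, 0]]]}}

```text
time_s: 11.52
tcp_pos: [0.5975, -0.0123, 0.0545]
eef_rot: [180.0, -0.0, -72.5]
contact_force: [-1.4, 1.4, -0.3]
gripper_width: 0.0004
gripper_force: 1.0
```

{"fn": "jog_arm", "kwargs": {"deltas": [[[-1, 0.12, -0.2, 0, -0.0125], [-1, 0.12, -0.2, 0, -0.0125], [-1, 0.12, -0.2, 0, -0.0125], [-1, 0, 0, 0, 0]]]}}

```text
time_s: 12.02
tcp_pos: [0.6006, -0.0176, 0.0545]
eef_rot: [180.0, 0.0, -74.6]
contact_force: [-3.5, 6.1, 0.6]
gripper_width: 0.0006
gripper_force: 3.5
```

{"fn": "jog_arm", "kwargs": {"deltas": [[[-1, 0.05, -0.09, 0, -0.005], [-1, 0.05, -0.09, 0, -0.005], [-1, 0, 0, 0, 0]]]}}

```text
time_s: 12.4
tcp_pos: [0.6015, -0.0191, 0.0545]
eef_rot: [180.0, 0.1, -75.2]
contact_force: [-5.2, 6.6, 1.6]
gripper_width: 0.0005
gripper_force: 4.0
```

{"fn": "jog_arm", "kwargs": {"deltas": [[[-1, 0.05, -0.09, 0, -0.005], [-1, 0.05, -0.09, 0, -0.005], [-1, 0, 0, 0, 0]]]}}

```text
time_s: 12.78
tcp_pos: [0.6026, -0.021, 0.0545]
eef_rot: [180.0, 0.1, -75.8]
contact_force: [-4.9, 6.5, 1.2]
gripper_width: 0.0003
gripper_force: 3.7
```

{"fn": "jog_arm", "kwargs": {"deltas": [[[-1, 0.05, -0.09, 0, -0.005], [-1, 0.05, -0.09, 0, -0.005], [-1, 0, 0, 0, 0]]]}}

```text
time_s: 13.15
tcp_pos: [0.6037, -0.023, 0.0545]
eef_rot: [180.0, 0.0, -76.3]
contact_force: [-4.5, 4.7, 1.0]
gripper_width: 0.0002
gripper_force: 2.9
```

Force is past its peak and falling. Continue in smaller steps.

{"fn": "jog_arm", "kwargs": {"deltas": [[[-1, 0.05, -0.09, 0, -0.005], [-1, 0.05, -0.09, 0, -0.005], [-1, 0, 0, 0, 0]]]}}

```text
time_s: 13.52
tcp_pos: [0.6048, -0.0253, 0.0545]
eef_rot: [180.0, 0.0, -76.9]
contact_force: [-2.4, 1.6, -0.2]
gripper_width: 0.0006
gripper_force: 1.4
```

{"fn": "jog_arm", "kwargs": {"deltas": [[[-1, 0.05, -0.1, 0, -0.005], [-1, 0.05, -0.1, 0, -0.005], [-1, 0, 0, 0, 0]]]}}

```text
time_s: 13.9
tcp_pos: [0.6063, -0.0275, 0.0546]
eef_rot: [-180.0, -0.0, -77.5]
contact_force: [-0.8, 1.2, -0.4]
gripper_width: 0.0005
gripper_force: 1.0
```

{"fn": "jog_arm", "kwargs": {"deltas": [[[-1, 0.05, -0.1, 0, -0.005], [-1, 0.05, -0.1, 0, -0.005], [-1, 0, 0, 0, 0]]]}}

```text
time_s: 14.28
tcp_pos: [0.6073, -0.0294, 0.0547]
eef_rot: [-180.0, -0.0, -78.0]
contact_force: [-1.1, 2.0, -1.0]
gripper_width: 0.0007
gripper_force: 1.0
```

{"fn": "jog_arm", "kwargs": {"deltas": [[[-1, 0.05, -0.09, 0, -0.005], [-1, 0, 0, 0, 0]]]}}

```text
time_s: 14.52
tcp_pos: [0.6077, -0.0302, 0.0547]
eef_rot: [-180.0, -0.0, -78.3]
contact_force: [-1.3, 1.5, -0.6]
gripper_width: 0.0004
gripper_force: 1.0
```

{"fn": "jog_arm", "kwargs": {"deltas": [[[-1, 0.05, -0.09, 0, -0.005], [-1, 0, 0, 0, 0]]]}}

```text
time_s: 14.78
tcp_pos: [0.6081, -0.0311, 0.0547]
eef_rot: [-180.0, 0.0, -78.6]
contact_force: [-1.1, 2.7, -0.4]
gripper_width: 0.0002
gripper_force: 1.2
```

{"fn": "jog_arm", "kwargs": {"deltas": [[[-1, 0.03, -0.06, 0, -0.003], [-1, 0, 0, 0, 0]]]}}

```text
time_s: 15.02
tcp_pos: [0.6083, -0.0315, 0.0546]
eef_rot: [-180.0, 0.0, -78.8]
contact_force: [-1.3, 3.9, 1.4]
gripper_width: 0.0003
gripper_force: 1.9
```

{"fn": "jog_arm", "kwargs": {"deltas": [[[-1, 0.03, -0.06, 0, -0.003], [-1, 0, 0, 0, 0]]]}}

```text
time_s: 15.28
tcp_pos: [0.6085, -0.032, 0.0546]
eef_rot: [-180.0, 0.0, -79.0]
contact_force: [-3.6, 4.5, 1.9]
gripper_width: 0.0004
gripper_force: 2.9
```

{"fn": "jog_arm", "kwargs": {"deltas": [[[-1, 0.03, -0.06, 0, -0.003], [-1, 0, 0, 0, 0]]]}}

```text
time_s: 15.52
tcp_pos: [0.6087, -0.0323, 0.0546]
eef_rot: [180.0, 0.0, -79.1]
contact_force: [-3.7, 6.9, 2.5]
gripper_width: 0.0009
gripper_force: 3.7
```

Force is rising steeply with almost no further travel (7.7 N), so the nipple is home. Now I'll back off along the arc so the handle opens gently.

{"fn": "jog_arm", "kwargs": {"deltas": [[[-1, -0.2, 0.42, 0, 0.025], [-1, -0.21, 0.41, 0, 0.025], [-1, -0.22, 0.41, 0, 0.025], [-1, -0.23, 0.4, 0, 0.025], [-1, -0.24, 0.4, 0, 0.025], [-1, -0.25, 0.39, 0, 0.025], [-1, -0.26, 0.38, 0, 0.025], [-1, -0.27, 0.38, 0, 0.025]]]}}

```text
time_s: 16.52
tcp_pos: [0.59, -0.0007, 0.0546]
eef_rot: [-180.0, -0.0, -67.6]
contact_force: [-0.5, 1.7, 0.9]
gripper_width: 0.0007
gripper_force: 0.8
```

{"fn": "jog_arm", "kwargs": {"deltas": [[[-1, -0.28, 0.37, 0, 0.025], [-1, -0.29, 0.37, 0, 0.025], [-1, -0.3, 0.36, 0, 0.025], [-1, -0.31, 0.35, 0, 0.025], [-1, -0.32, 0.34, 0, 0.025], [-1, -0.33, 0.33, 0, 0.025], [-1, -0.34, 0.32, 0, 0.025], [-1, -0.35, 0.31, 0, 0.025]]]}}

```text
time_s: 17.52
tcp_pos: [0.5647, 0.0268, 0.0546]
eef_rot: [-180.0, -0.0, -56.1]
contact_force: [-0.4, 1.4, 0.3]
gripper_width: 0.0004
gripper_force: 0.6
```

{"fn": "jog_arm", "kwargs": {"deltas": [[[-1, -0.5, 0.7, 0, 0.025], [-1, -1, 1.4, 0, 0], [-1, -0.5, 0.7, 0, 0], [-1, 0, 0, 3, 0], [-1, 0, 0, 4, 0], [-1, 0, 0, 4, 0], [-1, -2, 4, 2, 0], [-1, -2, 4, 0, 0]]]}}

```text
time_s: 18.52
tcp_pos: [0.5051, 0.1359, 0.1866]
eef_rot: [-179.8, -0.0, -54.8]
contact_force: [0.5, 1.2, 0.1]
gripper_width: 0.0004
gripper_force: 0.0
```

```bash
python3 look.py final 278 196 217 170; python3 - <<'E'
from h import *
cv2.imwrite("pics/endtop.png",r.capture("top"))
a=cv2.imread("pics/top0.png").astype(int); b=cv2.imread("pics/endtop.png").astype(int)
d=(np.abs(a-b).max(2)>40).astype(np.uint8)
k,l,st,_=cv2.connectedComponentsWithStats(cv2.dilate(d,np.ones((3,3))))
print([s[:5].tolist() for s in st[1:] if s[4]>25])
E
```

```text
[0.50513693 0.13594202 0.18664446] [-1.79769887e+02 -1.85597650e-02 -5.48273660e+01] [0.52207689 1.22887522 0.13363844] 0.00039551245264752785
top 278 196 [187.47282879 238.21178269]
scene 217 170 [335.56536422 155.01697488]
[[0, 185, 253, 235, 30332], [300, 219, 17, 12, 158], [268, 410, 10, 6, 48]]
```

View pics/final.png

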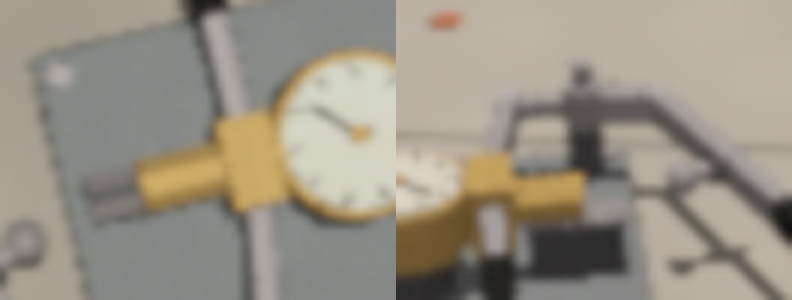

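Both views show the shoulder flush with the stem, about 32 mm of body standing out, and the lever back open. Handing in.

```bash
python3 -c "
from plant import r
print(r.close_job())"
```

```text
the job is handed in; nothing more can be done
None
```

The job is handed in: the nipple is seated against the gauge with its shoulder flush on the stem. The highest handle force I read was about 8.5 N. The handle has sprung open again and the arm is clear. I saw nothing else moved, though the arm hid part of the desk in the last top view.

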